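# Reset the mist timer through its recessed well

## Task

Reset the mist timer, the unit with the round dial: with your fingertips push its sliding cover all the way open, reach into the well underneath, press the sunken reset key right down and keep it down for two full seconds, let it spring up, then push the cover fully shut again. Only touch and push: pick nothing up, do not shove the timer along the bench, and leave the thermostat (the twin unit with three small rocker switches) and the loose things around alone.

Things in the scene. Friction and masses are not known exactly. Their poses are not given: they have to be found in the camera images.
- timer: the mist timer: has one round black dial (34 mm across, 12 mm high) on the front of its top face. White casing 140 (x) by 186 (y) by 62 mm high, about 1.6 kg, loose on the bench. Origin: centre of the underside; z up, x away from the robot, y to its left, turned by up to 0.25 rad. On top a grey cover slides along y between two 13 mm high rails, 76 mm apart
- timer_cover (a joint): slide of the timer's cover, m: 0 = shut, grows towards the unit's +y, 0.084 = fully open at the stop, clear of the well by 14 mm. Friction about 1.5 N, stays where it is left. It may start up to 12 mm open.
- timer_cover_top (a point): centre of the top of the timer's cover, moves with it; the cover is a grey block 72 (x) by 84 (y) mm, its top 14 mm above the casing's top face, its underside 1 mm above it; upright end faces to push on 42 mm either side of this point along y, with nothing but the two rails beyond them. Axes as the timer's
- timer_well (a point): centre of the mouth of the well, level with the casing's top face, 62 mm above the bench, at x = +22, y = -41 mm from the timer's origin; the well lies under the shut cover, has straight sides 44 (x) by 56 (y) mm and is 29 mm deep. Axes as the timer's
- timer_key (a joint): travel of the timer's reset key, m: 0 = up, 0.006 = pressed right down to its stop; springs back by itself; 1.3 N to start, 5 N to reach the stop
- timer_key_top (a point): centre of the top of the timer's reset key, a black cap 20 (x) by 26 (y) mm; when up it lies 20 mm below the casing's top face (42 mm above the bench) and, pressed right down, 26 mm below it, 3 mm above the well's floor. Axes as the timer's
- thermostat: the thermostat, to be left alone: like the timer but with three small black rocker switches, no dial. White casing 140 (x) by 186 (y) by 62 mm high, about 1.6 kg, loose on the bench. Origin: centre of the underside; z up, x away from the robot, y to its left, turned by up to 0.25 rad. On top a grey cover slides along y between two 13 mm high rails, 76 mm apart
- thermostat_cover (a joint): slide of the thermostat's cover, m: 0 = shut, grows towards the unit's +y, 0.084 = fully open at the stop, clear of the well by 14 mm. Friction about 1.5 N, stays where it is left. Starts as the timer's does; leave it.
- thermostat_key (a joint): travel of the thermostat's reset key, m: 0 = up, 0.006 = pressed right down to its stop; springs back by itself; 1.3 N to start, 5 N to reach the stop; leave it
- pen: loose white and blue pen, 17x135x16 mm, lying on the bench between the units; origin under its centre, long axis y. Leave it
- secateurs: loose red-handled secateurs, 67x191x17 mm, lying flat in front of the units; origin under their centre. Leave them
- labels: loose bundle of white stick labels, 109x17x15 mm, lying behind the units; origin under its centre. Leave it
- packet: loose seed packet, 118x82x9 mm, lying flat on the bench; origin under its centre. Leave it

How it is judged (in metres and radians):
On the way, in this order (a step that is already met when the one before it is completed fails the run):
1. the timer's cover is pushed fully open (to within 6 mm of its stop) (value of joint timer_cover above 0.078 m), for 0.2 s.
2. the timer's reset key is held down (at least 4.5 of its 6 mm) for 1.6 s without a break (value of joint timer_key above 0.0045 m and value of joint timer_cover above 0.06 m), for 1.6 s.
At the end, for the whole second after the job is handed in: the timer's cover is shut again to within 5 mm, its key is up, the timer stands flat, at rest and within 40 mm of where it was, and the thermostat is as it was found (value of joint timer_cover below 0.005 m and value of joint timer_key below 0.001 m and linear speed of timer below 0.02 m/s and distance of timer from where it was at the start of the episode below 0.04 m and angle between timer's own z axis and vertical below 0.05 rad and value of joint thermostat_cover below 0.02 m and value of joint thermostat_key below 0.002 m and distance of thermostat from where it was at the start of the episode below 0.03 m); the robot touches nothing.
It fails at once if the timer is lifted, tipped, or shoved more than 40 mm (height (world z) of timer above 0.012 m or angle between timer's own z axis and vertical above 0.15 rad or distance of timer from where it was at the start of the episode above 0.04 m).
It fails at once if the thermostat is moved more than 30 mm, its cover slid open or its key pressed (distance of thermostat from where it was at the start of the episode above 0.03 m or value of joint thermostat_cover above 0.02 m or value of joint thermostat_key above 0.002 m).
It fails at once if the pen, secateurs, labels or seed packet are picked up or moved more than 30 mm (distance of any of pen, secateurs, labels, packet from where it was at the start of the episode above 0.03 m or height (world z) of any of pen, secateurs, labels, packet above 0.015 m).
It also fails if it takes over 59 s, if anything falls off the work surface, if the arm or the gripper's body presses on something with over 40 N, if the wrist force passes 120 N, or if a joint passes its speed limit or range.

## Robot

A 6-joint arm with a two-finger parallel gripper is mounted at the origin on the work surface; the furniture and walls round the work are solid. World frame = base frame: x ahead of the robot, y to its left, z up, the work surface at z = 0. Lengths are in mm, angles in rad, forces in N, time in s.
With the tool pointing down it reaches from about 275 to 1000 mm from the base axis. Payload 8.4 kg.
Tool frame: the origin (TCP) lies between the finger pads; the fingertips stand r.finger_overhang ahead of it and the grasp point (between the pads) is the TCP (r.finger_overhang is the distance from the TCP to the fingertips, in mm); z points along the fingers, y is the line along which they close (so a half turn about z gives the same grasp; the last joint's range is limited). The gripper opens to 85 mm and grips with 20 to 120 N. Pads are 22 mm wide; open, the fingers measure 114 mm over their backs; the gripper's body (76 mm by 85 mm) begins 54 mm behind the grasp point. The pads swing forward as they close: fully open they stand 13 mm farther back than shut.
Start: joints at [-1.202, 0.353, 1.633, -0, 1.155, -0.002], TCP at [226.474, -582.527, 250.281] pointing down, gripper open.
Joint ranges: [-2.63, 2.63], [-0.92, 2.1], [0.06, 2.66], [-1.3, 4.44], [0, 2.69], [-3.02, 3.02]. Speed limits (rad/s): [2.22, 2.22, 2.79, 3.14, 3.14, 3.14].

## Interface

Orientations are given as [roll, pitch, yaw] about the fixed x, y, z axes, in that order (R = Rz(yaw) Ry(pitch) Rx(roll)).
In Python, from rig import r, cams, sign_off gives the robot as it stands.
- The arm moves only by the shell command python3 -m crank 'ROWS' [FORCE]. ROWS is JSON, a list of rows, each a list of 7 numbers: the shift along the tool's x, y, z in m, then the turn, a rotation vector about the tool's x, y, z in rad, then the closure, from 0 (fully open) to 1 (shut). In form: [[dx, dy, dz, ax, ay, az, gripper], ...]. A call has 1 to 5 rows; each row is the pose to reach, as a shift and turn from the pose commanded when the call began, along the tool's axes at that moment; what a row does not reach only later rows make up. A row lasts 1/10 s, in which the tool goes at most 50 mm and 8.59 degrees, less where a joint would pass 70% of its speed; a pose out of reach is approached as far as the arm can. A call with a gripper value outside its range is refused whole. The fingers move at their own pace and stop on an object; FORCE is the grip in N (left out, the last holds). Time passes only in rows, so rows that repeat a pose let the fingers close. It gives the time, the measured TCP pose, the force, the opening and the grip force at its end, in the units of the state.
- r.sense(): the state, without advancing time (a new reading comes with each control period).
- cams.grab_frame(name): name is "scene" or "top" or "wrist"; returns a dict with "image" (420x560x3 uint8, red, green, blue), "fx", "fy", "cx", "cy" (pixels), "position" and "orientation" of the camera in the world. Camera axes: x right, y down, z forward; pixel columns grow to the right and rows downward; lengths in mm; the calibration is good to about 2 mm. The wrist camera is an equidistant fisheye: a pixel r from the principal point sees the ray r / f radians off the axis. A picture is of the moment at which its call begins. There is no depth.
- sign_off(): hands the job in; it is judged then, once.
The state is a dict: "clock": time; "qpos": joint angles; "qvel": joint speeds; "joint_efforts": joint torques, N m; "eef_pos": TCP position; "tcp_rot": TCP orientation; "contact_force": force on the tool from outside, world axes, zero at the start; "wrist_torque": the same for the moment, N m; "opening": opening from 0.0 (shut) to 1.0 (fully open); "grasp_force": force on a finger pad.
Only numpy, scipy, OpenCV 4.12 (cv2) and the standard library are available. Lean on these libraries where they do the work, as an engineer would, in place of code of your own. Each camera call takes 0.05 s, during which the arm holds its last target. There are 200 camera calls.

## Working session

There is one attempt and no reset: what is moved stays moved. The work goes in short steps, Python scripts to look and compute and a shell command to move; the robot and the scene stay as the last step left them, time stands still between calls to the robot, and variables do not carry over. Pictures are saved under pics/ and viewed, at most 10 in all, crops included, and the job is handed in when it is done.

```bash
mkdir -p pics; ls
python3 - <<'E'
from rig import r,cams
import cv2
print(r.sense(), r.finger_overhang)
for n in("top","scene"):
    f=cams.grab_frame(n); cv2.imwrite(f"pics/{n}0.png",cv2.cvtColor(f["image"],cv2.COLOR_RGB2BGR))
    print({k:v for k,v in f.items() if k!="image"})
E
```

```text
pics
{'clock': 0.0, 'qpos': array([-1.20240948e+00,  3.53636564e-01,  1.63412663e+00, -2.67061189e-05,
        1.15519379e+00, -2.41062063e-03]), 'qvel': array([0.00054124, 0.00034877, 0.00220058, 0.00109992, 0.00094632,
       0.0015432 ]), 'joint_efforts': array([-3.39101352e-03, -6.05255055e+01, -3.42080283e+01, -3.07261771e-04,
        9.61488462e-03, -7.41623808e-06]), 'eef_pos': array([ 226.30119397, -582.11620797,  249.57210577]), 'tcp_rot': array([-3.14022826e+00,  2.11290171e-05,  3.70808283e-01]), 'contact_force': array([-0.28219048, -0.14080072, -0.55930996]), 'wrist_torque': array([ 0.02803813,  0.01138212, -0.02053118]), 'grasp_force': 0.0, 'opening': 1.0028375064152557} 19.0
{'fx': 500.96916005091936, 'fy': 500.96916005091936, 'cx': 280.9784770179129, 'cy': 217.5887756745965, 'position': array([ 332.70739939,    8.3176095 , 1269.6639316 ]), 'orientation': array([-2.99425072e+00, -2.92824308e-05, -1.58042712e+00])}
{'fx': 464.45279527209124, 'fy': 464.45279527209124, 'cx': 280.642258249689, 'cy': 205.85767693546657, 'position': array([-38.23882685, 538.2200736 , 886.9702122 ]), 'orientation': array([-2.38155205, -0.01446459, -2.33056182])}
```

View pics/top0.png

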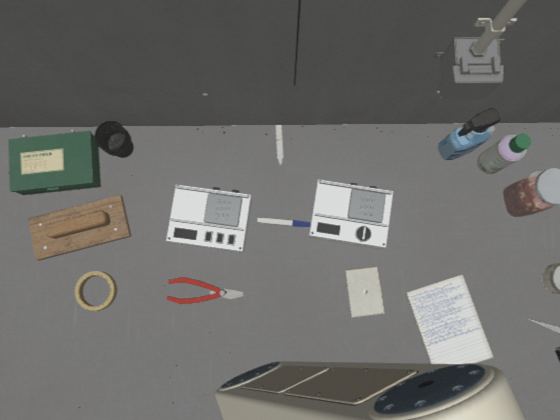

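View pics/scene0.png

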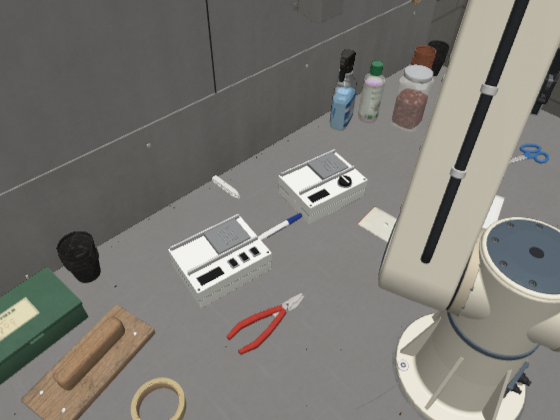

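The top view shows the timer, with its dial at about (363,233), on the right with corners near (317,182), (392,187), (386,245) and (311,238). The thermostat is on the left at about (209,218), the pen lies between them, and the packet is in front of the timer at (365,292). I'll enlarge the timer.

```bash
cat > h.py <<'E'
import numpy as np, cv2
from scipy.spatial.transform import Rotation as R
from rig import r,cams
def ray(f,u,v,fish=False):
    x,y=(u-f["cx"])/f["fx"],(v-f["cy"])/f["fy"]
    if fish:
        t=np.hypot(x,y); s=np.sinc(t/np.pi); d=np.array([x*s,y*s,np.cos(t)])
    else: d=np.array([x,y,1.])
    return R.from_euler('xyz',f["orientation"]).apply(d)
def pt(f,u,v,z,fish=False):
    d=ray(f,u,v,fish); p=np.array(f["position"]); return p+d*(z-p[2])/d[2]
def save(f,name,box=None,k=1):
    im=cv2.cvtColor(f["image"],cv2.COLOR_RGB2BGR)
    if box: im=im[box[1]:box[3],box[0]:box[2]]
    cv2.imwrite("pics/"+name,cv2.resize(im,None,fx=k,fy=k,interpolation=cv2.INTER_CUBIC))
E
python3 - <<'E'
from h import *
f=cams.grab_frame("top"); save(f,"top1.png",(300,170,400,255),7)
for q in [(317,182),(392,187),(386,245),(311,238)]: print(pt(f,*q,62).round(0))
E
```

```text
[600. -83.  62.]
[ 585. -267.   62.]
[ 443. -247.   62.]
[461. -66.  62.]
```

View pics/top1.png

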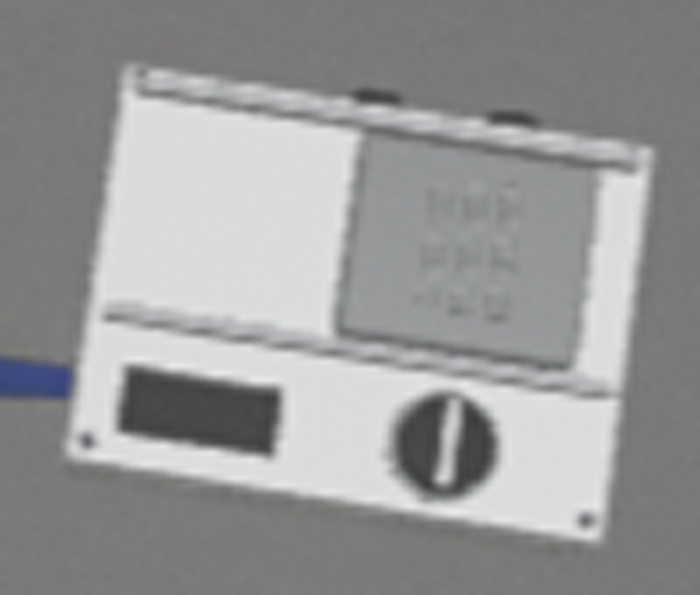

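The crop gives clear casing corners at (123,65), (653,150), (603,540) and (67,460), and cover corners at (363,130), (598,170), (572,368) and (338,332). I'll fit the pose from these.

```bash
cat >> h.py <<'E'
def fit(f,case,cov):
    W=np.array([pt(f,*q,62)[:2] for q in case]); M=np.array([(70,93),(70,-93),(-70,-93),(-70,93)])
    Wc=W-W.mean(0); a=np.arctan2((M[:,0]*Wc[:,1]-M[:,1]*Wc[:,0]).sum(),(M*Wc).sum())
    c=W.mean(0); ca,sa=np.cos(a),np.sin(a); Q=np.array([[ca,-sa],[sa,ca]])
    print("res",(W-c-M@Q.T).round(1).tolist())
    C=np.array([pt(f,*q,76)[:2] for q in cov]); L=(C-c)@Q
    print("cover local",L.round(1).tolist(), L.mean(0)); return c,a,Q
E
python3 - <<'E'
from h import *
f=cams.grab_frame("top")
s=lambda l:[(300+u/7-.43,170+v/7-.43) for u,v in l]
c,a,Q=fit(f,s([(123,65),(653,150),(603,540),(67,460)]),s([(363,130),(598,170),(572,368),(338,332)]))
print(c,a)
for n,l in dict(well=(22,-41),covshut=(22,-41),push=(22,-100)).items(): print(n,c+Q@l)
for q in [(257,220),(310,225)]: print(pt(f,*q,10))
E
```

```text
res [[1.0, 1.1], [-0.8, -0.8], [0.3, -0.6], [-0.6, 0.4]]
cover local [[57.5, 9.1], [56.1, -73.2], [-14.1, -73.0], [-14.1, 8.1]] [ 21.36424753 -32.25009881]
[ 522.30187901 -164.8797471 ] -0.16444957105416527
well [ 537.29298507 -208.92820608]
covshut [ 537.29298507 -208.92820608]
push [ 527.63413325 -267.13221438]
[514.04916239  67.44664899  10.        ]
[499.94287175 -66.94448116  10.        ]
```

```bash
cat >> h.py <<'E'
C=np.array([522.3,-164.9]); A=-0.1645
def go(x,y,ztip):
    "shift (m, tool axes) from the measured pose to unit-local x,y with tip height ztip (mm)"
    s=r.sense(); T=R.from_euler('xyz',s["tcp_rot"]); U=R.from_euler('z',A)
    tgt=U.apply([x,y,0])+[*C,ztip+19]
    print(x,y,ztip,"->",(T.inv().apply(tgt-s["eef_pos"])/1e3).round(4),"rotvec",(T.inv()*U*R.from_euler('x',np.pi)).as_rotvec().round(3))
def loc():
    s=r.sense(); p=s["eef_pos"]; l=R.from_euler('z',-A).apply(p-[*C,0])
    print("t",s["clock"],"local tip",l.round(1)-[0,0,19],"F",R.from_euler('z',-A).apply(s["contact_force"]).round(1),"rot",s["tcp_rot"].round(3),"op",s["opening"])
E
python3 -m crank '[[0.04,-0.018,0,0,0,0,1],[0.08,-0.036,0,0,0,0,1],[0.12,-0.054,0,0,0,0,1],[0.16,-0.072,0,0,0,0,1],[0.2,-0.09,0,0,0,0,1]]' 40
python3 -c "
from h import *
loc();go(22,-105,160)"
```

```text
clock: 0.7
eef_pos: [381.2, -424.8, 250.3]
tcp_rot: [-3.142, -0.0, 0.371]
contact_force: [0.6, -0.8, 0.5]
opening: 0.145
grasp_force: 0.0
t 0.7 local tip [ -96.6 -279.5  231.3] F [ 0.7 -0.7  0.5] rot [-3.142 -0.     0.371] op 0.14540636454958464
22 -105 160 -> [ 0.191  -0.0896  0.0713] rotvec [-0.    -0.     0.535]
```

```bash
python3 -m crank '[[0.04,-0.018,0.01,0,0,0.107,1],[0.08,-0.036,0.02,0,0,0.214,1],[0.12,-0.054,0.04,0,0,0.321,1],[0.16,-0.072,0.055,0,0,0.428,1],[0.19,-0.09,0.07,0,0,0.535,1]]'
python3 -m crank '[[0,0,0,0,0,0,1],[0,0,0,0,0,0,1]]'
python3 -c "
from h import *
loc();go(22,-105,160);go(22,-105,67)
f=cams.grab_frame('wrist');save(f,'w1.png');print({k:v for k,v in f.items() if k!='image'})"
```

```text
clock: 1.2
eef_pos: [526.4, -271.7, 179.6]
tcp_rot: [-3.142, -0.001, -0.168]
contact_force: [0.7, -1.6, -0.3]
opening: -0.005
grasp_force: 0.0
clock: 1.4
eef_pos: [524.8, -272.7, 179.8]
tcp_rot: [-3.141, 0.001, -0.161]
contact_force: [0.4, -0.7, -0.2]
opening: -0.0
grasp_force: 0.0
t 1.4 local tip [  20.1 -105.9  160.8] F [ 0.5 -0.6 -0.2] rot [-3.141e+00  1.000e-03 -1.610e-01] op -0.00020230257274243016
22 -105 160 -> [ 0.0019 -0.0009  0.0007] rotvec [-0.     0.001  0.003]
22 -105 67 -> [ 0.002  -0.0009  0.0937] rotvec [-0.     0.001  0.003]
{'fx': 325.19226210127806, 'fy': 325.19226210127806, 'cx': 284.3436298410435, 'cy': 207.998262361764, 'position': array([ 598.77063529, -283.27170824,  302.98551231]), 'orientation': array([ 2.84517535e+00,  6.37150291e-05, -1.73196760e+00])}
```

View pics/w1.png

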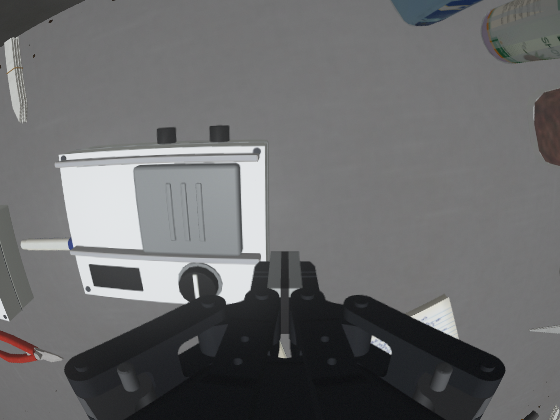

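The wrist view shows the cover at about (135–241, 165–255), the casing's right edge at x≈267, and the closed tips at (285,252), clear of the casing. I'll check the pose against it.

Run:
```python
from h import *
f=cams.grab_frame("wrist")
U=R.from_euler('z',-A)
for n,q,z in [("TL",(60,155),62),("TR",(267,146),62),("BL",(87,294),62),("cTL",(135,168),76),("cTR",(239,164),76),("cBR",(241,255),76),("cBL",(139,251),76),("tip",(285,252),160)]:
    print(n,U.apply(pt(f,*q,z,True)-[*C,0]).round(1))
```

```text
TL [69.8 93.5 62. ]
TR [ 69.2 -92.4  62. ]
BL [-70.1  93.6  62. ]
cTL [56.9  8.4 76. ]
cTR [ 58.  -73.1  76. ]
cBR [-12.8 -71.9  76. ]
cBL [-12.   14.5  76. ]
tip [  28.7 -105.7  160. ]
```

The two views agree to within 1–2 mm, so I'll descend.

```bash
python3 -m crank '[[0.002,-0.001,0.03,0,0,0.003,1],[0.002,-0.001,0.06,0,0,0.003,1],[0.002,-0.001,0.08,0,0,0.003,1],[0.002,-0.001,0.094,0,0,0.003,1],[0.002,-0.001,0.094,0,0,0.003,1]]'
python3 -c "
from h import *
loc();go(22,-13,67)"
```

```text
clock: 2.0
eef_pos: [525.6, -273.2, 85.0]
tcp_rot: [-3.141, 0.002, -0.168]
contact_force: [0.3, -0.9, 1.2]
opening: 0.006
grasp_force: 0.0
t 2.0 local tip [  21.  -106.3   66. ] F [ 0.5 -0.9  1.2] rot [-3.141e+00  2.000e-03 -1.680e-01] op 0.00632201641661434
22 -13 67 -> [ 0.0007 -0.0933 -0.0009] rotvec [-0.001  0.002 -0.004]
```

```bash
python3 -m crank '[[0.001,-0.01,0,0,0,0,1],[0.001,-0.02,0,0,0,0,1],[0.001,-0.03,0,0,0,0,1],[0.001,-0.04,0,0,0,0,1],[0.001,-0.05,0,0,0,0,1]]'
python3 -m crank '[[0,-0.008,0,0,0,0,1],[0,-0.016,0,0,0,0,1],[0,-0.024,0,0,0,0,1],[0,-0.032,0,0,0,0,1],[0,-0.032,0,0,0,0,1]]'
python3 -c "
from h import *
loc();go(22,-13,67)
f=cams.grab_frame('wrist');save(f,'w2.png')"
```

```text
clock: 2.5
eef_pos: [537.2, -222.9, 87.2]
tcp_rot: [3.141, -0.002, -0.167]
contact_force: [0.5, -2.3, 3.6]
opening: -0.0
grasp_force: 1.7
clock: 3.0
eef_pos: [541.3, -190.9, 86.0]
tcp_rot: [-3.141, 0.001, -0.167]
contact_force: [0.4, -0.4, 0.9]
opening: 0.0
grasp_force: 0.0
t 3.0 local tip [ 23.  -22.6  67. ] F [ 0.5 -0.3  0.9] rot [-3.141e+00  1.000e-03 -1.670e-01] op 0.0004171232219966801
22 -13 67 -> [-0.001  -0.0095  0.    ] rotvec [-0.001  0.001 -0.002]
```

View pics/w2.png

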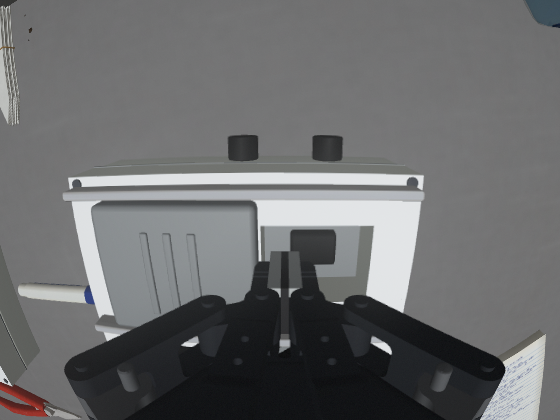

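The cover is almost open, with its right edge at about (257,225). The well and the black key at about (313,247) are visible behind the tips. I'll measure the edge and push on.

```bash
python3 - <<'E'
from h import *
f=cams.grab_frame("wrist")
U=R.from_euler('z',-A)
for n,q,z in [("covedge",(257,225),76),("covTL",(93,206),76),("TL",(66,180),62),("TR",(421,178),62),("keyTL",(291,230),42),("keyTR",(336,231),42),("wellTR",(373,226),62)]:
    print(n,U.apply(pt(f,*q,z,True)-[*C,0]).round(1))
E
python3 -m crank '[[-0.001,-0.002,0,0,0,0,1],[-0.001,-0.004,0,0,0,0,1],[-0.001,-0.006,0,0,0,0,1],[-0.001,-0.006,0,0,0,0,1]]'
python3 -m crank '[[0,-0.002,0,0,0,0,1],[0,-0.004,0,0,0,0,1],[0,-0.004,0,0,0,0,1]]'
python3 -c "
from h import *
loc()"
```

```text
covedge [49.  -9.6 76. ]
covTL [58.  71.1 76. ]
TL [68.7 97.3 62. ]
TR [ 67.7 -88.5  62. ]
keyTL [ 33.7 -25.1  42. ]
keyTR [ 33.  -50.1  42. ]
wellTR [ 43.1 -65.3  62. ]
clock: 3.5
eef_pos: [541.3, -185.9, 86.1]
tcp_rot: [-3.141, 0.001, -0.167]
contact_force: [0.1, 0.1, 0.6]
opening: 0.003
grasp_force: 0.3
clock: 3.8
eef_pos: [542.1, -181.8, 86.2]
tcp_rot: [-3.141, 0.0, -0.167]
contact_force: [0.2, -0.0, -0.4]
opening: -0.0
grasp_force: 0.3
t 3.8 local tip [ 22.3 -13.4  67.2] F [ 0.2  0.  -0.4] rot [-3.141  0.    -0.167] op -0.00027721985939908016
```

```bash
python3 -m crank '[[0,-0.002,0,0,0,0,1],[0,-0.004,0,0,0,0,1],[0,-0.004,0,0,0,0,1]]'
python3 -c "
from h import *
loc()
f=cams.grab_frame('wrist');save(f,'w3.png')"
```

```text
clock: 4.1
eef_pos: [542.9, -177.8, 86.3]
tcp_rot: [-3.141, -0.0, -0.167]
contact_force: [-0.7, -0.3, -0.4]
opening: 0.002
grasp_force: 0.2
t 4.1 local tip [22.5 -9.4 67.3] F [-0.7 -0.4 -0.4] rot [-3.141 -0.    -0.167] op 0.0017961931283961108
```

View pics/w3.png

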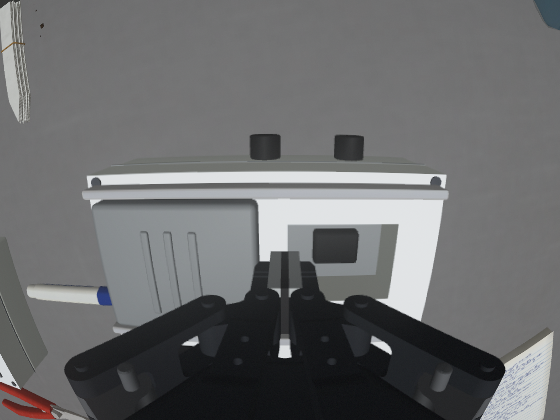

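The cover's right edge at (258,225) is now clear of the well's left lip at (288,225) by a white strip, so it is almost or fully open. I'll measure it.

Run:
```python
from h import *
f=cams.grab_frame("wrist")
U=R.from_euler('z',-A)
for n,q,z in [("covedge",(258,225),76),("covTL",(93,206),76),("wellTL",(288,225),62),("wellTR",(398,224),62),("TL",(88,178),62),("TR",(443,178),62),("keyTL",(313,229),42),("keyTR",(357,229),42),("keyBR",(357,262),42)]:
    print(n,U.apply(pt(f,*q,z,True)-[*C,0]).round(1))
loc()
```

```text
covedge [48.7  3.5 76. ]
covTL [57.7 84.9 76. ]
wellTL [43.6 -9.8 62. ]
wellTR [ 43.6 -65.2  62. ]
TL [69.  95.4 62. ]
TR [ 67.7 -87.8  62. ]
keyTL [ 33.9 -23.8  42. ]
keyTR [ 33.7 -48.7  42. ]
keyBR [ 13.1 -50.3  42. ]
t 4.2 local tip [22.6 -9.5 67.3] F [ 0.1 -0.2 -0. ] rot [-3.141 -0.    -0.167] op 0.00019639548193722985
```

```bash
python3 -m crank '[[0,-0.002,0,0,0,0,1],[0,-0.002,0,0,0,0,1],[0,-0.002,0,0,0,0,1]]'
python3 -m crank '[[0,0.01,0,0,0,0,1],[0,0.02,0,0,0,0,1],[0.001,0.029,0,0,0,0,1],[0.001,0.029,0,0,0,0,1]]'
python3 -c "
from h import *
loc(); go(23,-37,48)
f=cams.grab_frame('wrist');save(f,'w4.png')"
```

```text
clock: 4.5
eef_pos: [543.3, -176.8, 86.4]
tcp_rot: [3.141, -0.001, -0.167]
contact_force: [-1.0, -5.3, 0.4]
opening: -0.002
grasp_force: 2.4
clock: 4.9
eef_pos: [539.4, -206.3, 86.4]
tcp_rot: [3.141, -0.0, -0.169]
contact_force: [-0.3, -0.1, 0.0]
opening: -0.001
grasp_force: 0.0
t 4.9 local tip [ 23.6 -38.1  67.4] F [-0.3 -0.1  0. ] rot [ 3.141 -0.    -0.169] op -0.00104829052952285
23 -37 48 -> [-0.0006 -0.0011  0.0194] rotvec [ 0.    -0.    -0.004]
```

View pics/w4.png

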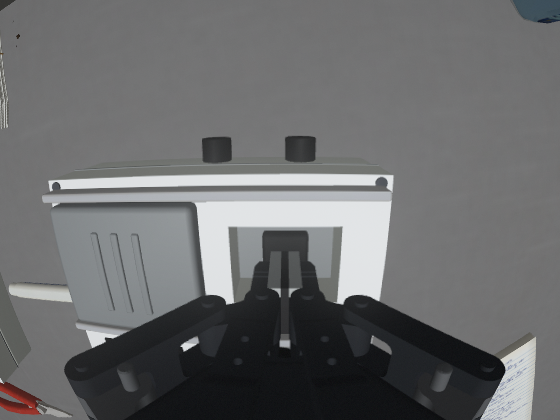

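The 5.3 N reaction shows the cover is at its stop. The tips at (285,255) are in line with the key (263–307). I'll descend and press.

```bash
python3 -m crank '[[0,-0.001,0.01,0,0,0,1],[0,-0.001,0.02,0,0,0,1],[0,-0.001,0.024,0,0,0,1],[0,-0.001,0.027,0,0,0,1],[0,-0.001,0.03,0,0,0,1]]'
python3 -c "
from h import *
loc()"
python3 -m crank '[[0,0,0.0015,0,0,0,1],[0,0,0.0015,0,0,0,1]]'
python3 -c "
from h import *
loc()"
```

```text
clock: 5.45
eef_pos: [539.0, -203.5, 55.9]
tcp_rot: [-3.141, 0.001, -0.167]
contact_force: [-2.1, 2.0, 4.8]
opening: -0.001
grasp_force: 2.2
t 5.45 local tip [ 22.8 -35.3  36.9] F [-2.4  1.7  4.8] rot [-3.141e+00  1.000e-03 -1.670e-01] op -0.0008883240745588467
clock: 5.65
eef_pos: [539.0, -203.5, 55.0]
tcp_rot: [-3.141, 0.001, -0.167]
contact_force: [-4.4, 3.1, 6.9]
opening: -0.001
grasp_force: 3.1
t 5.65 local tip [ 22.8 -35.3  36. ] F [-4.8  2.3  6.9] rot [-3.141e+00  1.000e-03 -1.670e-01] op -0.0008541580791293313
```

The key is at its stop height with 6.9 N. I'll add 1 mm and hold for over 2 s.

```bash
python3 -m crank '[[0,0,0.001,0,0,0,1],[0,0,0.001,0,0,0,1],[0,0,0.001,0,0,0,1],[0,0,0.001,0,0,0,1],[0,0,0.001,0,0,0,1]]'
python3 -m crank '[[0,0,0,0,0,0,1],[0,0,0,0,0,0,1],[0,0,0,0,0,0,1],[0,0,0,0,0,0,1],[0,0,0,0,0,0,1]]'
python3 -m crank '[[0,0,0,0,0,0,1],[0,0,0,0,0,0,1],[0,0,0,0,0,0,1],[0,0,0,0,0,0,1],[0,0,0,0,0,0,1]]'
python3 -m crank '[[0,0,0,0,0,0,1],[0,0,0,0,0,0,1],[0,0,0,0,0,0,1],[0,0,0,0,0,0,1],[0,0,0,0,0,0,1]]'
python3 -m crank '[[0,0,0,0,0,0,1],[0,0,0,0,0,0,1],[0,0,0,0,0,0,1],[0,0,0,0,0,0,1],[0,0,0,0,0,0,1]]'
python3 -c "
from h import *
loc()"
```

```text
clock: 6.15
eef_pos: [539.1, -203.5, 54.9]
tcp_rot: [-3.141, 0.001, -0.167]
contact_force: [-6.9, 4.5, 17.0]
opening: -0.002
grasp_force: 8.0
clock: 6.65
eef_pos: [539.1, -203.5, 54.9]
tcp_rot: [-3.141, 0.001, -0.167]
contact_force: [-6.0, 3.9, 16.4]
opening: 0.004
grasp_force: 8.0
clock: 7.15
eef_pos: [539.0, -203.5, 54.8]
tcp_rot: [-3.141, 0.001, -0.167]
contact_force: [-6.0, 3.3, 16.6]
opening: 0.004
grasp_force: 8.0
clock: 7.65
eef_pos: [539.1, -203.5, 54.9]
tcp_rot: [-3.141, 0.001, -0.167]
contact_force: [-6.7, 3.3, 16.1]
opening: -0.004
grasp_force: 8.0
clock: 8.15
eef_pos: [539.1, -203.5, 54.8]
tcp_rot: [-3.141, 0.001, -0.167]
contact_force: [-7.8, 3.0, 15.7]
opening: 0.002
grasp_force: 8.0
t 8.15 local tip [ 22.9 -35.3  35.8] F [-8.2  1.7 15.7] rot [-3.141e+00  1.000e-03 -1.670e-01] op 0.0018643335753786604
```

The force rose steeply at the stop and the key was held for 2.5 s. I'll lift clear and go round over the cover to its far end.

```bash
python3 -m crank '[[0,0,-0.01,0,0,0,1],[0,0,-0.03,0,0,0,1],[0,0,-0.06,0,0,0,1],[0,0,-0.085,0,0,0,1],[0,0,-0.085,0,0,0,1]]'
python3 -m crank '[[0,-0.03,0,0,0,0,1],[0,-0.07,0,0,0,0,1],[0,-0.115,0,0,0,0,1],[0,-0.157,0,0,0,0,1],[0,-0.157,0,0,0,0,1]]'
python3 -c "
from h import *
loc();go(22,120,67)
f=cams.grab_frame('wrist');save(f,'w5.png')"
```

```text
clock: 8.65
eef_pos: [542.1, -204.9, 142.6]
tcp_rot: [3.14, -0.007, -0.167]
contact_force: [1.1, -0.2, -0.1]
opening: -0.002
grasp_force: 0.0
clock: 9.15
eef_pos: [566.3, -45.0, 138.4]
tcp_rot: [-3.141, -0.0, -0.164]
contact_force: [-0.3, -0.7, -0.2]
opening: 0.002
grasp_force: 0.0
t 9.15 local tip [ 23.7 125.5 119.4] F [-0.1 -0.7 -0.2] rot [-3.141 -0.    -0.164] op 0.001847743320958474
22 120 67 -> [-0.0018  0.0055  0.0523] rotvec [-0.001 -0.     0.001]
```

View pics/w5.png

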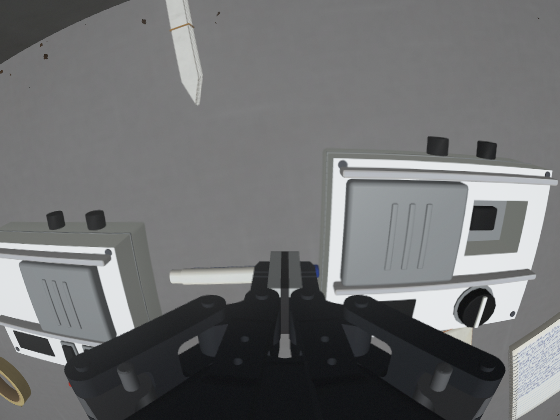

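The cover's far end face is at about (343,230), the tips at (285,255) are beyond it, and the pen lies well below them. I'll descend and push the cover shut.

```bash
python3 - <<'E'
from h import *
f=cams.grab_frame("wrist")
U=R.from_euler('z',-A)
for n,q,z in [("covTL",(347,183),76),("covBL",(341,282),76),("covTR",(467,186),76),("TL",(335,159),62),("wellTR",(528,202),62),("wellTL",(472,200),62)]:
    print(n,U.apply(pt(f,*q,z,True)-[*C,0]).round(1))
E
python3 -m crank '[[-0.002,0.002,0.02,0,0,0,1],[-0.002,0.002,0.035,0,0,0,1],[-0.002,0.002,0.045,0,0,0,1],[-0.002,0.002,0.052,0,0,0,1],[-0.002,0.002,0.052,0,0,0,1]]'
python3 -c "
from h import *
loc();go(22,20,67)"
```

```text
covTL [57.3 88.  76. ]
covBL [-9.3 87.5 76. ]
covTR [56.9  5.5 76. ]
TL [69.5 93.5 62. ]
wellTR [ 42.7 -67.8  62. ]
wellTL [43.7 -9.7 62. ]
clock: 9.75
eef_pos: [562.8, -51.1, 85.7]
tcp_rot: [3.141, 0.002, -0.168]
contact_force: [-0.5, 0.1, 0.2]
opening: 0.002
grasp_force: 0.0
t 9.75 local tip [ 21.3 118.9  66.7] F [-0.5 -0.   0.2] rot [ 3.141e+00  2.000e-03 -1.680e-01] op 0.002205161398039849
22 20 67 -> [ 0.001   0.0989 -0.0003] rotvec [ 0.     0.002 -0.003]
```

```bash
python3 -m crank '[[0.001,0.01,0,0,0,0,1],[0.001,0.02,0,0,0,0,1],[0.001,0.03,0,0,0,0,1],[0.001,0.04,0,0,0,0,1],[0.001,0.05,0,0,0,0,1]]'
python3 -m crank '[[0,0.01,0,0,0,0,1],[0,0.02,0,0,0,0,1],[0,0.03,0,0,0,0,1],[0,0.037,0,0,0,0,1],[0,0.041,0,0,0,0,1]]'
python3 -m crank '[[0,0.002,0,0,0,0,1],[0,0.004,0,0,0,0,1],[0,0.006,0,0,0,0,1],[0,0.006,0,0,0,0,1]]'
python3 -c "
from h import *
loc()
f=cams.grab_frame('wrist');save(f,'w6.png')"
```

```text
clock: 10.25
eef_pos: [556.3, -101.2, 87.2]
tcp_rot: [-3.141, -0.001, -0.168]
contact_force: [1.7, 2.6, 1.2]
opening: 0.002
grasp_force: 1.1
clock: 10.75
eef_pos: [549.0, -141.4, 86.8]
tcp_rot: [3.142, 0.0, -0.168]
contact_force: [2.0, 1.4, 2.4]
opening: -0.002
grasp_force: 1.2
clock: 11.15
eef_pos: [548.0, -146.6, 86.7]
tcp_rot: [3.142, 0.0, -0.167]
contact_force: [0.6, 0.6, 1.5]
opening: 0.001
grasp_force: 0.5
t 11.15 local tip [22.3 22.3 67.7] F [0.5 0.7 1.5] rot [ 3.142  0.    -0.167] op 0.0011840293285134227
```

View pics/w6.png

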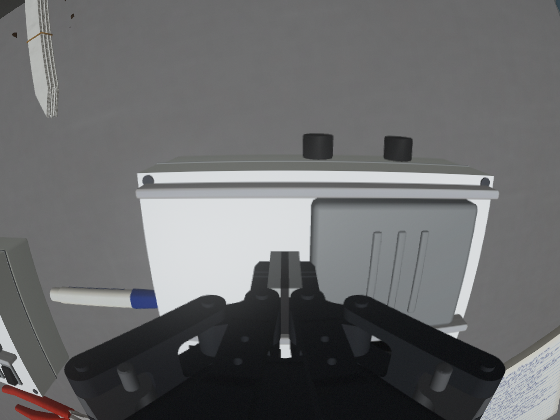

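The cover now sits over the well, from (312,205) to (477,205), with the casing's right edge at about x=493. I'll measure the margin.

```bash
cat > m.py <<'E'
from h import *
import sys
f=cams.grab_frame("wrist"); U=R.from_euler('z',-A)
for n,q,z in eval(sys.argv[1]): print(n,U.apply(pt(f,*q,z,True)-[*C,0]).round(1))
E
python3 m.py '[("covL",(311,230),76),("covR",(477,210),76),("TL",(138,178),62),("TR",(494,180),62)]'
python3 -m crank '[[0,0.002,0,0,0,0,1],[0,0.004,0,0,0,0,1],[0,0.004,0,0,0,0,1]]'
python3 -c "
from h import *
loc()"
```

```text
covL [45.8 12.  76. ]
covR [ 54.7 -70.7  76. ]
TL [67.5 96.4 62. ]
TR [ 67.3 -89.5  62. ]
clock: 11.55
eef_pos: [547.2, -150.6, 86.6]
tcp_rot: [-3.142, 0.001, -0.167]
contact_force: [0.2, 0.9, -0.4]
opening: 0.002
grasp_force: 0.4
t 11.55 local tip [22.2 18.2 67.6] F [ 0.1  0.9 -0.4] rot [-3.142e+00  1.000e-03 -1.670e-01] op 0.002362989115705488
```

```bash
python3 -m crank '[[0,0.002,0,0,0,0,1],[0,0.004,0,0,0,0,1],[0,0.004,0,0,0,0,1]]'
python3 -m crank '[[0,0.001,0,0,0,0,1],[0,0.002,0,0,0,0,1],[0,0.002,0,0,0,0,1]]'
python3 -c "
from h import *
loc()"
```

```text
clock: 11.85
eef_pos: [546.6, -153.8, 86.6]
tcp_rot: [-3.14, 0.001, -0.168]
contact_force: [1.0, 6.4, -0.1]
opening: -0.002
grasp_force: 3.1
clock: 12.15
eef_pos: [546.5, -155.3, 86.6]
tcp_rot: [-3.14, 0.001, -0.168]
contact_force: [2.1, 9.0, -0.3]
opening: -0.003
grasp_force: 4.3
t 12.15 local tip [22.3 13.4 67.6] F [ 0.6  9.3 -0.3] rot [-3.14e+00  1.00e-03 -1.68e-01] op -0.003164280792006864
```

The 9 N reaction shows the cover is at its shut stop. I'll back off, lift and check.

```bash
python3 -m crank '[[0,-0.008,0,0,0,0,1],[0,-0.015,0,0,0,0,1],[0,-0.02,-0.03,0,0,0,1],[0,-0.02,-0.07,0,0,0,1],[0,-0.02,-0.11,0,0,0,1]]'
python3 -m crank '[[0,0,0,0,0,0,1],[0,0,0,0,0,0,1],[0,0,0,0,0,0,1],[0,0,0,0,0,0,1],[0,0,0,0,0,0,1]]'
python3 -c "
from h import *
loc()
f=cams.grab_frame('wrist');save(f,'w7.png')"
```

```text
clock: 12.65
eef_pos: [549.4, -136.2, 197.6]
tcp_rot: [3.141, 0.001, -0.167]
contact_force: [1.4, -0.9, -0.0]
opening: -0.001
grasp_force: 0.0
clock: 13.15
eef_pos: [549.2, -136.6, 195.6]
tcp_rot: [-3.142, 0.002, -0.167]
contact_force: [0.1, 0.3, 0.1]
opening: -0.001
grasp_force: 0.0
t 13.15 local tip [ 21.9  32.4 176.6] F [0.1 0.4 0.1] rot [-3.142e+00  2.000e-03 -1.670e-01] op -0.0008271795334206764
```

View pics/w7.png

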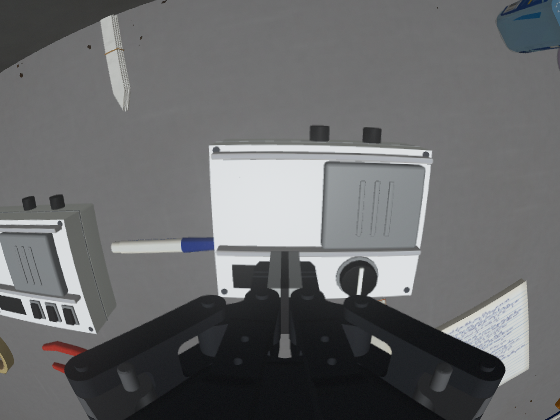

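```bash
python3 m.py '[("covL",(322,200),76),("covR",(426,190),76),("TL",(210,147),62),("TR",(432,151),62),("BR",(411,296),62)]'
```

```text
covL [28.9  4.4 76. ]
covR [ 37.6 -82.5  76. ]
TL [69.7 93.4 62. ]
TR [ 68.5 -91.7  62. ]
BR [-72.6 -90.4  62. ]
```

The final picture shows the cover shut against its stop: its centre is about 40 mm off the timer's, against 41 nominal. The timer is about 1 mm from where it started, nothing else in view has been disturbed, and the arm is clear.

```bash
python3 -c "
from rig import sign_off
print(sign_off())"
```

```text
the job is handed in; nothing more can be done
None
```

I reset the mist timer and handed the job in after about 13 s of robot time: cover pushed to its open stop, key held right down for about 2.5 s, cover pushed shut to within about 1 mm, and the timer left about 1 mm from where it started; the sign-off gave no verdict.

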